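# Lock the T-headed stud in the forked clamp

## Robot

A 6-joint arm with a two-finger parallel gripper is mounted at the origin on a cart in front of the work surface, level with it; the furniture and walls round the work are solid. World frame = base frame: x ahead of the robot, y to its left, z up, the work surface at z = 0. Lengths are in mm, angles in rad, forces in N, time in s.
With the tool pointing down it reaches from about 350 to 725 mm from the base axis. Payload 6 kg.
Tool frame: the origin (TCP) lies midway between the tips of the shut fingers; the grasp point (between the pads) lies 19 mm behind it; z points along the fingers, y is the line along which they close (so a half turn about z gives the same grasp; the last joint's range is limited). The gripper opens to 85 mm and grips with 20 to 120 N. Pads are 22 mm wide; open, the fingers measure 114 mm over their backs; the gripper's body (76 mm by 85 mm) begins 54 mm behind the grasp point. The pads swing forward as they close: fully open they stand 13 mm farther back than shut.
Start: joints at [-0.945, 0.04, 0.085, 0, -1.615, -0.334], TCP at [172.613, -574.608, 194.661] pointing down, gripper open.
Joint ranges: [-2.56, 2.56], [-1.29, 2.01], [-1.08, 1.49], [-3.29, 1.98], [-2.81, -0.18], [-2.99, 2.99]. Speed limits (rad/s): [2.57, 2.57, 3.01, 3.14, 3.14, 3.14].

## Interface

Orientations are given as a unit quaternion [x, y, z, w].
In Python, from plant import robot, eyes gives the robot as it stands.
- The arm moves only by the tool servo_tool, never from a script. Its argument "commands" is one flat list of numbers, 5 for each row, row after row: the closure in counts, from 0 (fully open) to 255 (shut), then the shift along the tool's x, y, z in cm, then the turn about the tool's z in rad. A call has 1 to 12 rows; each row is the pose to reach, as a shift and turn from the pose commanded when the call began, along the tool's axes at that moment; what a row does not reach only later rows make up. A row lasts 1/12 s, in which the tool goes at most 41.7 mm and 7.16 degrees, less where a joint would pass 70% of its speed; a pose out of reach is approached as far as the arm can. A call with a gripper value outside its range is refused whole. The fingers move at their own pace and stop on an object; the grip force is fixed at half the most. Time passes only in rows, so rows that repeat a pose let the fingers close. It gives the time, the measured TCP pose, the force, the opening and the grip force at its end, in the units of the state.
- robot.read_state(): the state, without advancing time (a new reading comes with each control period).
- eyes.grab_frame(name): name is "scene" or "top" or "wrist"; returns (picture, depth): 420x560x3 uint8, blue, green, red; 420x560 float32, mm along the optical axis (not along the pixel's ray), 0 where there is no reading.
- eyes.camera_params(name): a dict with "fov_y" (degrees; the focal length in pixels is half the picture's height over the tangent of half this angle, whatever the lens; pixels are square), "cx", "cy" (the principal point, pixels), "eye" and "orientation" of the camera in the world; the wrist camera has in their place "tool_from_camera" (4x4, takes a point from camera to tool coordinates, whose origin is the TCP and whose axes are the flange's). Camera axes: x right, y up, looking along -z (the intrinsics and any distortion apply to the point x, -y, -z); pixel columns grow to the right and rows downward; lengths in mm; the calibration is good to about 2 mm. The wrist camera is an equidistant fisheye: a pixel r from the principal point sees the ray r / f radians off the axis. A picture is of the moment at which its call begins: read the wrist's pose just before it. camera_params takes no time and is no camera call.
- robot.hand_in(): hands the job in; it is judged then, once.
Trained networks look in the newest picture that a camera, given by its name, has taken for a name from the list of things; names that differ only in an ending like _2 or _b are one class to them, and where a whole thing is asked for, a point or a joint stands for the part that bears it (a point fixed in the world has none). Each returns a list of dicts, best first, with "conf" (0 to 1); they miss things now and then, are a little off and sometimes report something else, mostly with a low value. They report only what shows in the picture. A call takes as long as a camera call. They do not tell look-alikes from the thing itself.
- eyes.look_for(camera, thing): "centre" ([x, y, z] in mm, in the coordinates of the camera as it stood for that picture, good to about 4 mm: the middle of the surface that is visible of it).
- eyes.masks_of(camera, thing): "pixels" (420x560 bool, what is visible of it).
The state is a dict: "clock": time; "q": joint angles; "joint_vel": joint speeds; "joint_efforts": joint torques, N m; "ee_pos": TCP position; "tcp_rot": TCP orientation; "ft_force": force on the tool from outside, world axes, zero at the start; "ft_torque": the same for the moment, N m; "finger_gap": opening from 0.0 (shut) to 1.0 (fully open); "gripper_force": force on a finger pad.
Only numpy, scipy, OpenCV 4.12 (cv2) and the standard library are available. Lean on these libraries where they do the work, as an engineer would, in place of code of your own. Each camera call takes 0.05 s, during which the arm holds its last target. There are 200 camera calls.

## Task

Pick up the stud that has the long T-shaped foot (not the one with the round foot), lower its foot into the open part of the T-slot with the foot lying along the slot, slide it along until it stands in the notch of the forked strap, and then give it a quarter turn so that its foot locks crosswise under the lips of the slot. Leave it standing there, and leave the round-footed stud where it is.

Things in the scene. Friction and masses are not known exactly. Their poses are not given: they have to be found in the camera images.
- tee_stud_mid (a point): Middle (on the axis, 50 mm above the underside) of the loose steel stud with a T-foot, standing upright, about 0.4 kg, 100 mm tall: foot a bar 60 x 24 mm, 14 mm high, ends rounded; round shank 20 mm across; on top a flat upright grip 36 long, 12 thick, 34 mm high, its middle 33 mm above this point. z up; foot and grip both run lengthwise along x, so the fingers close along y
- round_stud_mid (a point): Middle (on the axis, 50 mm above the underside) of another stud with the same height, shank and grip, but a round foot 58 mm across that does not fit the slot. It must stay where it stands
- slot_entry (a point): Middle of the open part of the slot, level with the top of the fixed greased dark steel base (200 x 104 x 42 mm). x runs along the slot to the fork, z up. Slot mouth 38 mm wide between lips 10 mm thick; beneath, a cavity 76 mm wide, 26 mm high, its floor 36 mm below this point. The open part reaches 50 mm back from this point to the slot's closed end and 43 mm forward to the fork
- fork_notch (a point): Standing place of the stud, 80 mm along x from slot_entry, same level and axes. The fork is a fixed bright steel strap 10 mm thick on the base; its screws stand 17 mm above this point. Its notch, open towards slot_entry, is 34 mm wide (54 mm at the mouth) and ends 16 mm past this point. The foot passes beneath the strap and has room there to turn either way
Not all that is in view belongs to the job. Leave any blue look-alike of the part that bears tee_stud_mid alone.

How it is judged (in metres and radians):
On the way, in this order (a step that is already met when the one before it is completed fails the run):
1. the T-foot is down in the open part of the slot, below the lips and along the slot (z of tee_stud_mid in the frame of slot_entry below 0.027 m and horizontal distance between tee_stud_mid and slot_entry below 0.04 m and angle between the x axis of tee_stud_mid and the x axis of slot_entry, either way round below 0.5 rad), for 0.1 s.
2. the stud has been slid into the notch of the fork, its foot still along the slot (z of tee_stud_mid in the frame of slot_entry below 0.027 m and horizontal distance between tee_stud_mid and fork_notch below 0.018 m and angle between the x axis of tee_stud_mid and the x axis of slot_entry, either way round below 0.5 rad), for 0.1 s.
At the end, for the whole second after the job is handed in: The T-footed stud stands upright (within 8 degrees) in the notch of the fork, its axis within 18 mm of fork_notch, its foot down below the lips of the slot and square across the slot within 17 degrees, either way round; the round-footed stud is within 30 mm of where it was (z of tee_stud_mid in the frame of slot_entry below 0.027 m and horizontal distance between tee_stud_mid and fork_notch below 0.018 m and angle between the x axis of tee_stud_mid and the y axis of slot_entry, either way round below 0.3 rad and angle between tee_stud_mid's own z axis and vertical below 0.15 rad and distance of round_stud_mid from where it was at the start of the episode below 0.03 m); the robot touches nothing.
It fails at once if the round-footed stud was moved by more than 30 mm or knocked over (distance of round_stud_mid from where it was at the start of the episode above 0.03 m).
It also fails if it takes over 51 s, if anything falls off the work surface, if the arm or the gripper's body presses on something with over 40 N, if the wrist force passes 120 N, or if a joint passes its speed limit or range.

## Working session

There is one attempt and no reset: what is moved stays moved. The work goes in short steps, Python scripts to look and compute and a tool call to move; the robot and the scene stay as the last step left them, time stands still between calls to the robot, and variables do not carry over. Pictures are saved under pics/ and viewed, at most 10 in all, crops included, and the job is handed in when it is done.

Besides the shell and the picture viewer there is one more tool, called after ">>>" as name(argument=value, ...) on one line, values as JSON. servo_tool: Moves the arm, as the interface text tells. Its arguments: {"type":"object","properties":{"commands":{"type":"array","items":{"type":"number"}}},"required":["commands"]}

```bash
mkdir -p pics; cat > h.py <<'E'
import numpy as np, cv2
from scipy.spatial.transform import Rotation as R
from plant import robot, eyes
def cam(name):
    p=eyes.camera_params(name); f=210/np.tan(np.radians(p['fov_y']/2)); return p,f
def towld(name,P,st=None):
    p,_=cam(name); P=np.asarray(P,float)
    if name=='wrist':
        st=st or robot.read_state(); T=np.array(p['tool_from_camera'])
        return R.from_quat(st['tcp_rot']).apply(P@T[:3,:3].T+T[:3,3])+st['ee_pos']
    o=p['orientation']; 
    return R.from_quat(o).apply(P)+p['eye'] if np.size(o)==4 else P@np.array(o).T+p['eye']
def backproj(name,uv,d):
    p,f=cam(name); uv=np.atleast_2d(uv).astype(float); x=(uv[:,0]-p['cx']); y=uv[:,1]-p['cy']
    if name=='wrist':
        r=np.hypot(x,y)+1e-9; k=np.tan(r/f)/r
    else: k=1/f
    return np.c_[x*k*d,-y*k*d,-np.asarray(d)*np.ones(len(uv))]
def cloud(name,m,D,st=None):
    v,u=np.nonzero(m&(D>0)); return towld(name,backproj(name,np.c_[u,v],D[v,u]),st),np.c_[u,v]
E
python3 - <<'E'
from h import *
s=robot.read_state(); print(s)
for n in('top','scene'):
    print(n,eyes.camera_params(n))
    im,D=eyes.grab_frame(n); cv2.imwrite(f'pics/{n}0.png',im); np.save(f'{n}0.npy',D)
    for t in('tee_stud_mid','round_stud_mid','slot_entry','fork_notch'):
        for r in eyes.look_for(n,t)[:4]: 
            c=r['centre'];p,f=cam(n);print(t,round(r['conf'],2),towld(n,[c])[0].round(),'px',round(p['cx']-f*c[0]/c[2]),round(p['cy']+f*c[1]/c[2]))
E
```

```text
{'clock': 0.0, 'q': array([-9.45310871e-01,  4.08458099e-02,  8.38101608e-02, -4.76954593e-04,
       -1.61548507e+00, -3.33706461e-01]), 'joint_vel': array([-0.00011502, -0.00059601, -0.00164124, -0.00011917,  0.00133941,
        0.00058809]), 'joint_efforts': array([ 1.39221142e-03, -3.68203247e+01,  3.47408760e+01,  6.93206012e+00,
       -5.41229267e-03, -1.98585673e-05]), 'ee_pos': array([ 172.56760548, -574.24331051,  193.65668747]), 'tcp_rot': array([-1.45382814e-01,  9.89375074e-01,  8.74855011e-04, -1.86464631e-04]), 'ft_force': array([-0.13876064, -0.36044248,  0.43094399]), 'ft_torque': array([-0.02146483,  0.00376905, -0.00399541]), 'gripper_force': 0.0, 'finger_gap': 1.0000319750802056}
top {'fov_y': 43.58744691329023, 'cx': 264.8719309566825, 'cy': 205.66101820963885, 'eye': array([ 431.77260833,  -52.34409303, 1184.81254715]), 'orientation': array([-0.05420731,  0.05040579,  0.70606896, -0.70426376])}
tee_stud_mid 0.82 [663. -41.  42.] px 262 179
tee_stud_mid 0.69 [611. 185.  43.] px 160 202
tee_stud_mid 0.53 [ 491. -358.   34.] px 408 256
round_stud_mid 0.93 [ 659. -183.   12.] px 325 183
slot_entry 0.98 [610. 186.  40.] px 160 203
fork_notch 0.94 [609. 184.  45.] px 160 203
scene {'fov_y': 44.11114693212687, 'cx': 270.2918887817659, 'cy': 210.3160015555866, 'eye': array([ -6.38751156, 799.21313038, 694.54584754]), 'orientation': array([-0.14244481,  0.47140545,  0.83383225, -0.24941965])}
tee_stud_mid 0.85 [665. -33.  44.] px 228 215
tee_stud_mid 0.5 [ 490. -374.   89.] px 357 163
round_stud_mid 0.63 [ 660. -180.   72.] px 264 181
slot_entry 0.67 [587. 216.  43.] px 183 281
fork_notch 0.71 [588. 213.  40.] px 185 281
```

View pics/top0.png

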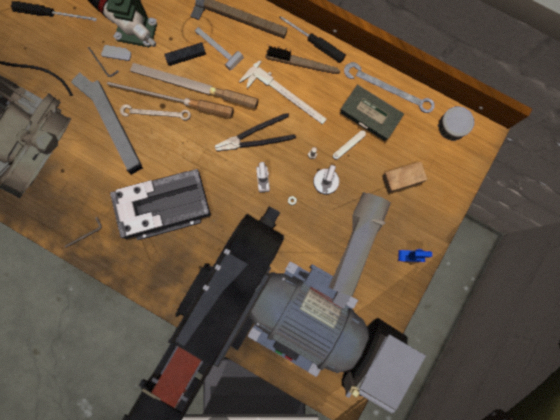

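View pics/scene0.png

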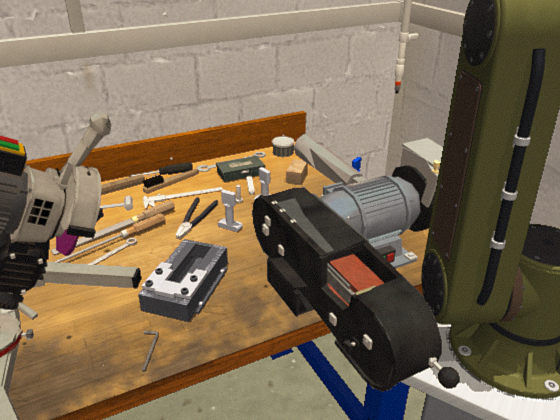

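Candidates for the stud: silver stud with an elongated foot at top px (262,179), round-footed stud at (326,180), and the blue look-alike at (413,256). The base with the slot is at (160,203), with its fork at the left end. I choose (262,179). A grinder and motor stand between the start pose and the work, so I need their heights.

```bash
cat > m.py <<'E'
from h import *
D=np.load('top0.npy'); im=cv2.imread('pics/top0.png')
full=np.ones_like(D,bool)
W,uv=cloud('top',full,D)
def reg(n,x0,x1,y0,y1,z0=-50,z1=900):
    k=(W[:,0]>x0)&(W[:,0]<x1)&(W[:,1]>y0)&(W[:,1]<y1)&(W[:,2]>z0)&(W[:,2]<z1); return W[k]
print('table z',np.median(reg('',500,560,50,80)[:,2]))
for x in range(100,800,50):
    print(x,[int(np.percentile(r[:,2],99)) if len(r:=reg('',x,x+50,y,y+50)) else None for y in range(-650,300,50)])
for nm,c in(('tee',(663,-41)),('round',(659,-183))):
    for z0,z1 in((70,120),(3,25)):
        r=reg('',c[0]-50,c[0]+50,c[1]-50,c[1]+50,z0,z1)
        if len(r)>4:
            b=cv2.minAreaRect(r[:,:2].astype(np.float32)); print(nm,z0,len(r),b,r.mean(0).round(1),np.percentile(r[:,2],[5,50,95]).round(1))
r=reg('',480,720,80,290,38,46); b=cv2.minAreaRect(r[:,:2].astype(np.float32)); print('base top',len(r),b)
r=reg('',480,720,80,290,46,58); print('strap',len(r),cv2.minAreaRect(r[:,:2].astype(np.float32)),r.mean(0))
a=cv2.resize(im[140:250,90:360],None,fx=2.96,fy=2.96,interpolation=cv2.INTER_CUBIC); cv2.imwrite('pics/crop1.png',a)
for n in('tee_stud_mid',):
    eyes.grab_frame('scene')
E
python3 m.py
```

```text
table z 0.36915274675470755
100 [None, None, None, None, None, None, None, None, 5, 5, 4, 4, 5, 4, 4, 9, None, None, None]
150 [None, None, None, None, None, None, None, 4, 6, 5, 6, 2, 0, 1, 0, 156, 154, 156, None]
200 [None, None, None, None, None, None, None, 217, 227, 205, 17, 4, 4, None, 160, 154, 153, 150, None]
250 [None, None, None, None, None, 611, 608, 470, 217, 162, 152, 49, 6, 163, 165, 141, 139, None, None]
300 [None, None, None, None, None, 605, 599, 221, 215, 172, 170, 162, 140, 165, 164, 163, 95, None, None]
350 [None, None, None, None, None, 557, 6, 145, 161, 170, 172, 171, 163, 164, 163, 161, 5, 5, 5]
400 [None, None, None, None, 5, 5, 6, 5, 160, 159, 164, 167, 164, 163, 162, 67, 6, 6, 5]
450 [None, None, None, None, 5, 103, 16, 5, 167, 160, 129, 162, 164, 163, 160, 5, 5, 6, 5]
500 [None, None, None, 6, 5, 69, 12, 175, 176, 5, 5, 151, 158, 163, 5, 5, 9, 56, 59]
550 [None, None, 3, 6, 5, 5, 6, 185, 179, 5, 5, 92, 143, 141, 45, 47, 55, 62, 61]
600 [None, None, 4, 5, 5, 38, 41, 179, 174, 100, 12, 13, 16, 6, 46, 46, 46, 61, 404]
650 [None, 4, 5, 6, 38, 44, 42, 5, 18, 103
[... 371 characters left out ...]
 -40.78696060180664), (98.59504699707031, 98.10218048095703), 89.61219024658203) [660.7 -40.9   8.3] [ 3.1  5.2 17.4]
round 70 134 ((663.088623046875, -183.94808959960938), (20.92872428894043, 35.94044494628906), 56.58230209350586) [ 661.7 -182.8   93.7] [ 70.7  98.9 103.7]
round 3 563 ((659.0838623046875, -182.96971130371094), (99.38569641113281, 100.03592681884766), 89.84458923339844) [ 657.4 -182.4   11.1] [ 3.3 13.  18.3]
base top 1836 ((647.5266723632812, 198.20120239257812), (182.5934600830078, 200.42674255371094), 15.356017112731934)
strap 1368 ((640.2285766601562, 195.63351440429688), (165.44833374023438, 196.8155975341797), 16.71038818359375) [597.26068718 229.76316168  52.03891203]
```

View pics/crop1.png

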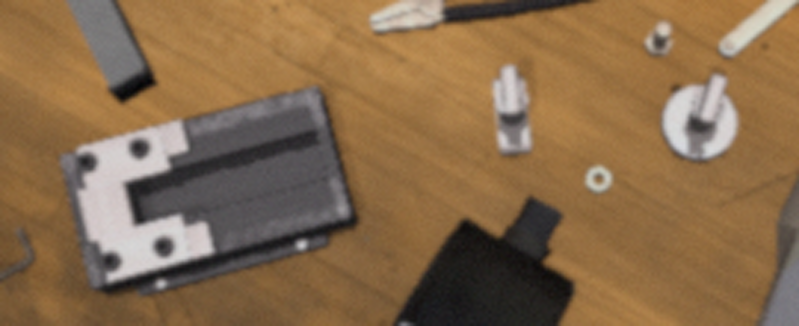

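The crop shows the stud's bar foot at (512,110) with its length along the image vertical (world x). The slotted base has its closed end on the right (335,150) and the fork on the left at (130,200). This confirms the choice. Next I fit the poses while raising the arm.

>>> servo_tool(commands=[0, 0, 0, -4, 0, 0, 0, 0, -8, 0, 0, 0, 0, -11, 0, 0, 0, 0, -13, 0])

```text
clock: 0.88
ee_pos: [172.2, -575.0, 329.1]
tcp_rot: [-0.145, 0.989, -0.002, 0.0]
ft_force: [-0.9, 0.0, -0.4]
finger_gap: 0.999
gripper_force: 0.0
```

```bash
cat > fit.py <<'E'
from h import *
D=np.load('top0.npy'); W,uv=cloud('top',np.ones_like(D,bool),D)
Z=np.zeros(D.shape); X=Z.copy();Y=Z.copy()
Z[uv[:,1],uv[:,0]]=W[:,2];X[uv[:,1],uv[:,0]]=W[:,0];Y[uv[:,1],uv[:,0]]=W[:,1]
n,l=cv2.connectedComponents(((Z>36)&(Z<56)).astype(np.uint8),connectivity=4)
lab=np.bincount(l[175:235,115:205].ravel())[1:].argmax()+1
m=l==lab; P=np.c_[X[m],Y[m]].astype(np.float32)
b=cv2.minAreaRect(P); print('base',m.sum(),b, cv2.boxPoints(b))
# long axis heading
bp=cv2.boxPoints(b); e=[bp[1]-bp[0],bp[2]-bp[1]]; d=max(e,key=np.linalg.norm); d=d/np.linalg.norm(d); d*=np.sign(d[1])
h=np.degrees(np.arctan2(d[1],d[0])); print('slot heading',h)
c=np.array(b[0]); nrm=np.array([-d[1],d[0]])
# low points inside the base rectangle: slot opening
in_=(abs((X-c[0])*d[0]+(Y-c[1])*d[1])<95)&(abs((X-c[0])*nrm[0]+(Y-c[1])*nrm[1])<45)
lo=in_&(Z<30)&(D>0); s=(X[lo]-c[0])*d[0]+(Y[lo]-c[1])*d[1]; t=(X[lo]-c[0])*nrm[0]+(Y[lo]-c[1])*nrm[1]
print('low',lo.sum(),'s',np.percentile(s,[1,5,50,95,99]).round(1),'t',np.percentile(t,[1,5,50,95,99]).round(1),'z',np.percentile(Z[lo],[5,50,95]).round(1))
hi=in_&(Z>48)&(Z<56); s=(X[hi]-c[0])*d[0]+(Y[hi]-c[1])*d[1]; t=(X[hi]-c[0])*nrm[0]+(Y[hi]-c[1])*nrm[1]
print('strap s',np.percentile(s,[1,5,50,95,99]).round(1),'t',np.percentile(t,[1,5,95,99]).round(1),np.median(Z[hi]))
tp=in_&(Z>36)&(Z<47)&((X-c[0])*d[0]+(Y-c[1])*d[1]<0); print('top z',np.median(Z[tp]))
for q in ((669,-40),(662,-183)):
    k=(abs(W[:,0]-q[0])<40)&(abs(W[:,1]-q[1])<40)
    for z0,z1 in((93,112),(8,22)):
        p=W[k&(W[:,2]>z0)&(W[:,2]<z1)]; u,sv,v=np.linalg.svd(p[:,:2]-p[:,:2].mean(0)); print(q,z0,len(p),cv2.minAreaRect(p[:,:2].astype(np.float32)),p.mean(0).round(1),np.degrees(np.arctan2(v[0,1],v[0,0])).round(1))
E
python3 fit.py; python3 -c "
from h import *
s=robot.read_state();print(s['q'],s['ee_pos'],s['clock'],s['tcp_rot'])"
```

```text
base 3015 ((610.2088623046875, 188.1519775390625), (104.97879791259766, 200.9766845703125), 15.64736557006836) [[532.5614   270.75897 ]
 [586.76807   77.230515]
 [687.8563   105.54498 ]
 [633.64966  299.07343 ]]
slot heading 105.64737
low 1047 s [-85.5 -79.7 -13.6  55.5  61.5] t [-25.1 -23.3  -6.8  10.   11.9] z [ 3.   6.7 10.5]
strap s [ 3.5  8.  56.1 84.2 88.9] t [-44.2 -41.   41.6  44.6] 52.374469300316605
top z 42.54814712744371
(669, -40) 93 94 ((669.8963623046875, -40.13658142089844), (35.48861312866211, 11.75186538696289), 5.425784111022949) [669.8 -40.2 100.1] -173.6
(669, -40) 8 135 ((670.1639404296875, -40.138343811035156), (58.57814025878906, 23.697938919067383), 5.606851100921631) [658.6 -41.   14.4] -172.8
(662, -183) 93 97 ((663.2449340820312, -184.04830932617188), (11.65138053894043, 36.264976501464844), 71.47278594970703) [ 662.6 -183.7  100. ] 161.9
(662, -183) 8 369 ((662.3461303710938, -183.9997100830078), (58.7224006652832, 57.164669036865234), 8.421061515808105) [ 659.3 -181.8   14.6] -116.7
[-9.45359718e-01  9.44345757e-02  3.89212793e-01  1.42438252e-03
 -1.86090542e+00 -3.33682525e-01] [ 172.24222751 -575.04556547  329.08748818] 0.8833 [-1.45156640e-01  9.89405698e-01 -2.38586082e-03  4.72110401e-04]
```

>>> servo_tool(commands=[0, -63, 37, 1.9, 0.194, 0, -63, 37, 1.9, 0.194, 0, -63, 37, 1.9, 0.194, 0, -63, 37, 1.9, 0.194, 0, -63, 37, 1.9, 0.194, 0, -63, 37, 1.9, 0.194, 0, -63, 37, 1.9, 0.194, 0, -63, 37, 1.9, 0.194, 0, -63, 37, 1.9, 0.194, 0, -63, 37, 1.9, 0.194, 0, -63, 37, 1.9, 0.194, 0, -63, 37, 1.9, 0.194])

```text
clock: 1.88
ee_pos: [511.4, -208.7, 312.2]
tcp_rot: [-0.049, 0.999, -0.0, 0.0]
ft_force: [-0.4, -1.0, -0.4]
finger_gap: 1.002
gripper_force: 0.0
```

```bash
cat > go.py <<'E'
import sys
from h import *
# usage: x y z heading_of_tool_y_deg
x,y,z,hd=map(float,sys.argv[1:5]); s=robot.read_state(); r=R.from_quat(s['tcp_rot']); M=r.as_matrix()
h=np.degrees(np.arctan2(M[1,1],M[0,1])); d=r.inv().apply(np.array([x,y,z])-s['ee_pos'])/10
t=((hd-h+90)%180)-90
print('clock',s['clock'],'pos',s['ee_pos'].round(1),'head',h.round(2),'q',s['q'].round(2),'tilt',M[:,2].round(3))
print('shift cm',d.round(2),'turn',np.radians(-t).round(3),'rows',np.ceil(np.linalg.norm(d)/4.17), 'F',s['ft_force'].round(1),'gap',s['finger_gap'])
E
python3 go.py 670 -40 310 95.6
```

```text
clock 1.8833 pos [ 511.4 -208.7  312.2] head 95.62 q [-0.02 -0.04  0.22 -0.   -1.83 -1.45] tilt [ 0.001  0.    -1.   ]
shift cm [-17.43  15.24   0.23] turn 0.0 rows 6.0 F [-0.4 -1.  -0.4] gap 1.0023866271699733
```

>>> servo_tool(commands=[0, -17.4, 15.2, 5, 0, 0, -17.4, 15.2, 5, 0, 0, -17.4, 15.2, 5, 0, 0, -17.4, 15.2, 5, 0, 0, -17.4, 15.2, 5, 0, 0, -17.4, 15.2, 5, 0, 0, -17.4, 15.2, 5, 0, 0, -17.4, 15.2, 8, 0, 0, -17.4, 15.2, 8, 0, 0, -17.4, 15.2, 8, 0])

```text
clock: 2.72
ee_pos: [667.9, -42.5, 230.2]
tcp_rot: [-0.049, 0.999, -0.0, -0.002]
ft_force: [0.2, 0.5, 0.0]
finger_gap: 1.0
gripper_force: 0.0
```

```bash
cat > w.py <<'E'
from h import *
import sys
tag=sys.argv[1]; x,y=map(float,sys.argv[2:4])
st=robot.read_state(); im,D=eyes.grab_frame('wrist'); cv2.imwrite(f'pics/{tag}.png',im)
p,f=cam('wrist'); W,uv=cloud('wrist',np.ones_like(D,bool),D,st); np.savez(tag,W=W,uv=uv)
k=(abs(W[:,0]-x)<45)&(abs(W[:,1]-y)<45); 
for z0,z1 in((92,115),(8,20)):
    q=W[k&(W[:,2]>z0)&(W[:,2]<z1)]
    if len(q)>5: print(z0,len(q),cv2.minAreaRect(q[:,:2].astype(np.float32)),q.mean(0).round(1))
for t in ('tee_stud_mid','round_stud_mid'):
    for r in eyes.look_for('wrist',t)[:3]: print(t,round(r['conf'],2),towld('wrist',[r['centre']],st).round(1))
E
python3 w.py w1 670 -40; python3 go.py 670 -40 82 95.6
```

```text
92 431 ((669.6790161132812, -40.94318389892578), (34.735130310058594, 11.947686195373535), 5.722543239593506) [668.8 -40.9  98.9]
8 429 ((669.3965454101562, -41.259674072265625), (57.38581085205078, 23.558780670166016), 5.932688236236572) [656.2 -42.4  13.3]
tee_stud_mid 0.91 [[665.  -41.7  68.4]]
tee_stud_mid 0.78 [[ 495.8 -363.6   79.7]]
round_stud_mid 0.93 [[ 655.6 -178.9   12.8]]
clock 2.8667 pos [669.1 -42.9 234.2] head 95.57 q [ 0.23  0.24  0.37  0.   -1.7  -1.71] tilt [ 0.003 -0.    -1.   ]
shift cm [-0.07  0.29 15.22] turn -0.001 rows 4.0 F [-0.1  0.  -1. ] gap 1.000707217475041
```

>>> servo_tool(commands=[0, -0.1, 0.2, 4, 0, 0, -0.1, 0.2, 8, 0, 0, -0.1, 0.2, 11, 0, 0, -0.1, 0.2, 13, 0, 0, -0.1, 0.2, 14.5, 0, 0, -0.1, 0.2, 15.6, 0, 0, -0.1, 0.2, 16.3, 0, 0, -0.1, 0.2, 16.3, 0])

```text
clock: 3.53
ee_pos: [669.4, -40.4, 68.4]
tcp_rot: [-0.049, 0.999, 0.0, -0.0]
ft_force: [-0.2, 1.0, 0.0]
finger_gap: 0.999
gripper_force: 0.0
```

```bash
python3 go.py 669.6 -41 68 95.8
```

```text
clock 3.5333 pos [669.4 -40.4  68.4] head 95.59 q [ 0.24  0.25  0.08 -0.   -1.41 -1.71] tilt [-0.001  0.    -1.   ]
shift cm [-0.01 -0.07  0.04] turn -0.004 rows 1.0 F [-0.2  1.   0. ] gap 0.9986402080112169
```

>>> servo_tool(commands=[120, 0, -0.07, 0, 0, 255, 0, -0.07, 0, 0, 255, 0, -0.07, 0, 0, 255, 0, -0.07, 0, 0, 255, 0, -0.07, 0, 0, 255, 0, -0.07, 0, 0, 255, 0, -0.07, 0, 0, 255, 0, -0.07, 0, 0, 255, 0, -0.07, 0, 0, 255, 0, -0.07, 0, 0])

```text
clock: 4.37
ee_pos: [669.6, -40.9, 68.7]
tcp_rot: [-0.049, 0.999, 0.0, -0.0]
ft_force: [0.1, -0.8, 0.4]
finger_gap: 0.001
gripper_force: 0.0
```

>>> servo_tool(commands=[255, 0, 0, -2, 0, 255, 0, 0, -5, 0, 255, 0, 0, -8, 0, 255, 0, 0, -10, 0, 255, 0, 0, -11, 0, 255, 0, 0, -11, 0])

```text
clock: 4.87
ee_pos: [670.7, -40.9, 181.8]
tcp_rot: [-0.049, 0.999, 0.0, 0.002]
ft_force: [0.3, -0.3, 0.6]
finger_gap: -0.001
gripper_force: 0.0
```

```bash
python3 go.py 621 149.7 170 195.6; python3 - <<'E'
from h import *
eyes.grab_frame('scene')
E
```

```text
clock 4.8667 pos [670.7 -40.9 181.8] head 95.6 q [ 0.24  0.23  0.27  0.   -1.61 -1.71] tilt [ 0.005  0.    -1.   ]
shift cm [ 3.09 19.46  1.17] turn 1.396 rows 5.0 F [ 0.3 -0.3  0.6] gap -0.0006488532306481108
```

The fingers shut on nothing, so I look before trying again.

```bash
python3 w.py w2 670 -40; python3 - <<'E'
from h import *
print(cam('wrist'))
im,D=eyes.grab_frame('scene'); cv2.imwrite('pics/s2.png',cv2.resize(im[80:290,130:410],None,fx=2.8,fy=2.8))
im,D=eyes.grab_frame('top')
W,uv=cloud('top',np.ones_like(D,bool),D);k=(abs(W[:,0]-670)<60)&(abs(W[:,1]+40)<60)&(W[:,2]>60)&(W[:,2]<115)
print(W[k].mean(0),k.sum())
a=cv2.imread('pics/w2.png'); cv2.imwrite('pics/both2.png',np.hstack([cv2.resize(a,(400,300)),cv2.resize(im[100:310,150:430],(400,300))]))
E
```

```text
92 585 ((669.2549438476562, -40.753116607666016), (35.72294235229492, 11.004945755004883), 5.569836139678955) [668.3 -40.9  99. ]
8 532 ((669.31494140625, -40.840599060058594), (57.99769973754883, 23.28215980529785), 5.553934574127197) [655.5 -41.8  13.4]
tee_stud_mid 0.85 [[ 500.6 -354.2   81.2]]
tee_stud_mid 0.73 [[663.3 -44.4  69.4]]
round_stud_mid 0.64 [[ 657.4 -179.2   10.4]]
({'fov_y': 65.70646984690485, 'cx': 281.9333482285582, 'cy': 206.90906725709823, 'tool_from_camera': array([[-3.70878863e-04,  9.58629074e-01,  2.84657972e-01,
         7.28835046e+01],
       [ 9.99999914e-01,  3.02854075e-04,  2.82985608e-04,
         3.87186168e-01],
       [ 1.85068405e-04,  2.84658052e-01, -9.58629104e-01,
        -1.78904265e+02],
       [ 0.00000000e+00,  0.00000000e+00,  0.00000000e+00,
         1.00000000e+00]])}, np.float64(325.19226210127806))
[667.69828334 -40.25321603  90.09279473] 140
```

View pics/s2.png

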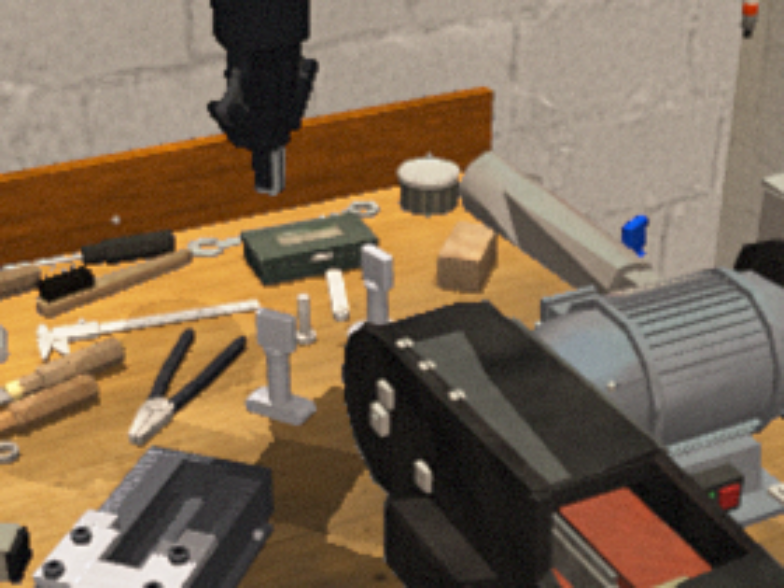

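View pics/both2.png

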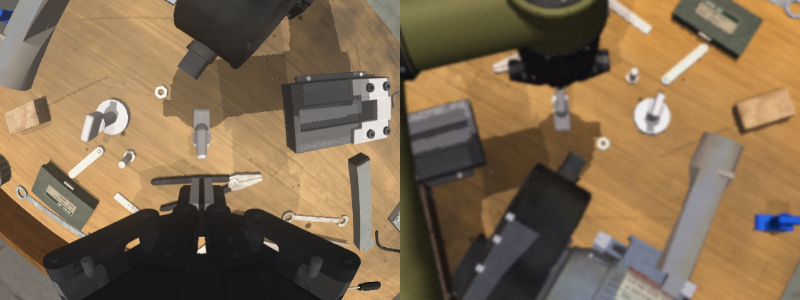

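```bash
python3 - <<'E'
from h import *
s=robot.read_state(); print(s['ee_pos'],s['finger_gap'],s['clock'])
r=R.from_quat(s['tcp_rot'])
for dz in(0,-19,-50):
    P=s['ee_pos']+r.apply([0,0,dz])
    for n in('top','scene'):
        p,f=cam(n); c=R.from_quat(p['orientation']).inv().apply(P-p['eye']); print(dz,n,(p['cx']-f*c[0]/c[2]).round(1),(p['cy']+f*c[1]/c[2]).round(1))
    p,f=cam('wrist'); c=np.linalg.inv(p['tool_from_camera'])@[0,0,dz,1]; th=np.arctan2(np.hypot(c[0],c[1]),-c[2]); rr=f*th/np.hypot(c[0],c[1]); print(dz,'wrist',p['cx']+rr*c[0],p['cy']-rr*c[1])
z=np.load('w2.npz'); W,uv=z['W'],z['uv']; k=(W[:,2]>s['ee_pos'][2]-40)&(np.hypot(W[:,0]-670,W[:,1]+41)<90)
q=W[k]; o=np.argsort(q[:,2])
for a,b in((150,175),(175,180),(180,190),(190,200),(200,215)):
    m=(q[:,2]>a)&(q[:,2]<b); print(a,m.sum(),q[m].mean(0).round(1) if m.any() else '')
E
```

```text
[668.92815332 -40.90732981 176.63607678] 0.0021769806007072563 5.1667
0 top 261.6 162.0
0 scene 226.5 162.9
0 wrist 281.3818086368458 238.8462826614857
-19 top 261.5 159.7
-19 scene 226.0 155.4
-19 wrist 281.31952713220755 252.1150376815616
-50 top 261.3 155.8
-50 scene 225.4 142.7
-50 wrist 281.1883268719153 280.3849833502967
150 0 
175 0 
180 0 
190 0 
200 0
```

```bash
python3 - <<'E'
from h import *
im,D=eyes.grab_frame('scene'); W,uv=cloud('scene',np.ones_like(D,bool),D); s=robot.read_state(); print(s['ee_pos'])
k=(np.hypot(W[:,0]-669,W[:,1]+41)<80)&(W[:,2]>130); q=W[k]; v=uv[k]; print(k.sum())
for a in range(150,320,10):
    m=(q[:,2]>a)&(q[:,2]<=a+10)
    if m.any(): print(a,m.sum(),q[m].mean(0).round(1),q[m].min(0).round(),q[m].max(0).round(),v[m].mean(0).round())
w=cv2.imread('pics/w2.png'); cv2.imwrite('pics/cw.png',cv2.resize(w[150:300,180:380],(800,600)))
im2,D2=eyes.grab_frame('wrist'); print(D2[235:300:5,270:300:5].astype(int))
E
```

```text
[669.09030267 -40.95588858 177.0648113 ]
3830
210 18 [665.5 -39.  216.5] [657. -50. 213.] [679. -35. 220.] [226. 148.]
220 45 [663.2 -35.8 225.4] [656. -49. 220.] [675. -28. 230.] [226. 145.]
230 46 [663.5 -35.9 235.2] [656. -50. 230.] [675. -27. 240.] [226. 141.]
240 53 [663.4 -36.  245. ] [655. -50. 240.] [675. -28. 250.] [226. 136.]
250 38 [658.8 -41.4 255.8] [654. -73. 250.] [670. -16. 260.] [229. 131.]
260 107 [661.4 -34.3 265.5] [653. -81. 260.] [678.  -5. 270.] [225. 128.]
270 96 [659.3 -34.  275.5] [649. -89. 270.] [676.   4. 280.] [226. 124.]
280 136 [659.1 -34.6 284.9] [650. -95. 280.] [676.  12. 290.] [226. 120.]
290 155 [658.3 -31.4 295. ] [ 648. -102.  290.] [675.  18. 300.] [225. 116.]
300 183 [659.4 -25.5 304.9] [ 648. -104.  300.] [676.  21. 310.] [223. 112.]
310 145 [657.  -26.3 315.1] [647. -94. 310.] [671.  11. 320.] [224. 108.]
[[382 380 381 381 383 382]
 [382 383 384 382 383 383]
 [384 384 384 385 383 384]
 [147 148 149 148 148 150]
 [142 144 144 144 144 142]
 [138 139 138 139 138 138]
 [134 135 134 135 134 134]
 [129 129 130 129 130 129]
 [126 125 125 125 126 125]
 [122 122 121 121 121 121]
 [118 118 118 118 118 118]
 [113 113 118 119 114 113]
 [110 109 118 119 109 109]]
```

View pics/cw.png

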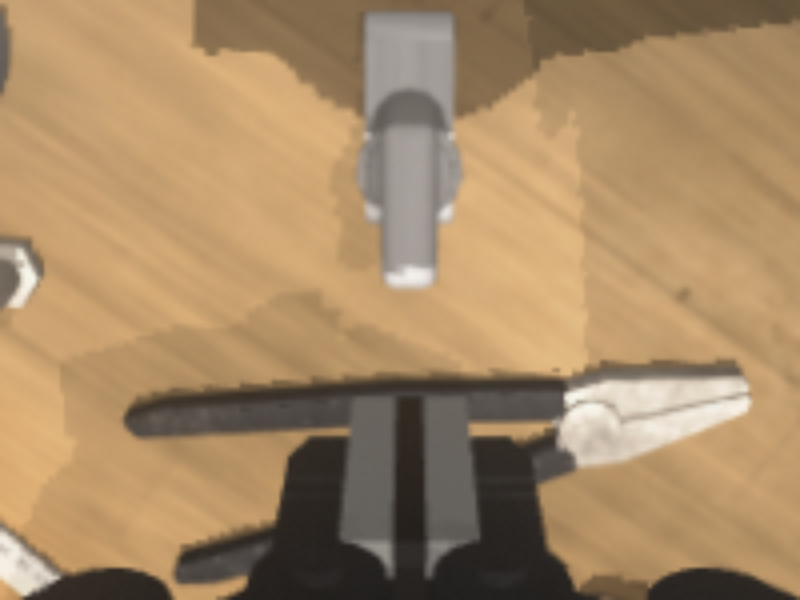

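The crop shows the finger pads ending at about row 250, and scene depth puts the real tip near z≈213 while the reported TCP is z=177. So the fingertips sit about 38 mm behind the reported TCP, and the first closure passed over the grip. I correct for this: tip at 68 means reported z≈30.

>>> servo_tool(commands=[0, 0, 0, 0, 0, 0, 0, 0, 0, 0, 0, 0, 0, 0, 0, 0, 0, 0, 0, 0, 0, 0, 0, 0, 0, 0, 0, 0, 3, 0, 0, 0, 0, 6, 0, 0, 0, 0, 9, 0, 0, 0, 0, 10.5, 0, 0, 0, 0, 10.5, 0])

```text
clock: 6.1
ee_pos: [666.9, -40.9, 68.4]
tcp_rot: [-0.049, 0.999, 0.0, -0.004]
ft_force: [0.7, 0.1, -1.3]
finger_gap: 0.999
gripper_force: 0.0
```

```bash
python3 go.py 669.5 -41 30 95.8
```

```text
clock 6.1 pos [666.9 -40.9  68.4] head 95.59 q [ 0.24  0.25  0.08 -0.   -1.42 -1.71] tilt [-0.008 -0.    -1.   ]
shift cm [-0.29 -0.04  3.83] turn -0.004 rows 1.0 F [ 0.7  0.1 -1.3] gap 0.9990739575589506
```

>>> servo_tool(commands=[0, 0, 0, 0.8, 0, 0, 0, 0, 1.6, 0, 0, 0, 0, 2.4, 0, 0, 0, 0, 3.1, 0, 0, 0, 0, 3.7, 0, 0, 0, 0, 3.7, 0, 0, 0, 0, 3.7, 0])

```text
clock: 6.68
ee_pos: [669.5, -41.0, 36.5]
tcp_rot: [-0.049, 0.999, -0.0, -0.0]
ft_force: [0.3, -0.6, 0.5]
finger_gap: 1.0
gripper_force: 0.0
```

>>> servo_tool(commands=[120, 0, 0, 0, 0, 255, 0, 0, 0, 0, 255, 0, 0, 0, 0, 255, 0, 0, 0, 0, 255, 0, 0, 0, 0, 255, 0, 0, 0, 0, 255, 0, 0, 0, 0, 255, 0, 0, 0, 0, 255, 0, 0, 0, 0])

```text
clock: 7.43
ee_pos: [669.8, -40.9, 37.1]
tcp_rot: [-0.049, 0.999, 0.0, 0.0]
ft_force: [0.2, 0.1, 1.3]
finger_gap: 0.128
gripper_force: 61.2
```

```bash
python3 go.py 669.5 -41 30 95.8
```

```text
clock 7.4333 pos [669.8 -40.9  37.1] head 95.61 q [ 0.24  0.26  0.04 -0.   -1.35 -1.71] tilt [ 0.  0. -1.]
shift cm [ 0.03 -0.01  0.71] turn -0.003 rows 1.0 F [0.2 0.1 1.3] gap 0.1277089983106682
```

Gripped (gap 11 mm, 61 N). Now lift, carry and turn.

>>> servo_tool(commands=[255, 0, 0, -1.5, 0, 255, 0, 0, -4, 0, 255, 0, 0, -7, 0, 255, 0.2, 1, -9, -0.1, 255, 0.6, 4, -9.5, -0.22, 255, 1.1, 7, -9.5, -0.34, 255, 1.5, 10, -9.5, -0.46, 255, 2, 13, -9.5, -0.58, 255, 2.4, 16, -9.5, -0.7, 255, 2.8, 18.5, -9.5, -0.82, 255, 3, 19.4, -9.5, -0.94, 255, 3, 19.4, -9.5, -1.06])

```text
clock: 8.43
ee_pos: [619.3, 151.9, 130.1]
tcp_rot: [-0.551, 0.835, 0.001, -0.001]
ft_force: [0.2, -0.7, -3.3]
finger_gap: 0.131
gripper_force: 60.5
```

```bash
python3 go.py 621 149.7 132 195.6
```

```text
clock 8.4333 pos [619.3 151.9 130.1] head 156.85 q [ 0.55  0.14  0.08 -0.   -1.51 -0.96] tilt [-0.003  0.    -1.   ]
shift cm [ 0.13 -0.24 -0.19] turn -0.676 rows 1.0 F [ 0.2 -0.7 -3.3] gap 0.1306287528631494
```

>>> servo_tool(commands=[255, 0.05, -0.1, 0, -0.12, 255, 0.05, -0.1, 0, -0.24, 255, 0.05, -0.1, 0, -0.36, 255, 0.05, -0.1, 0, -0.48, 255, 0.05, -0.1, 0, -0.6, 255, 0.05, -0.1, 0, -0.68, 255, 0.05, -0.1, 0, -0.68, 255, 0.05, -0.1, 0, -0.68])

```text
clock: 9.1
ee_pos: [621.0, 148.3, 130.6]
tcp_rot: [0.794, -0.608, -0.001, 0.001]
ft_force: [-0.3, 0.5, -2.7]
finger_gap: 0.127
gripper_force: 60.5
```

```bash
python3 go.py 621 149.7 45 195.6
cat > v.py <<'E'
from h import *
import sys
st=robot.read_state(); im,D=eyes.grab_frame('wrist'); cv2.imwrite('pics/'+sys.argv[1]+'.png',im)
W,uv=cloud('wrist',np.ones_like(D,bool),D,st)
e=np.array([621,149.7]); d=np.array([np.cos(np.radians(105.6)),np.sin(np.radians(105.6))]); nr=np.array([-d[1],d[0]])
S=(W[:,:2]-e)@d; T=(W[:,:2]-e)@nr
def q(n,m): 
    if m.sum()>5: print(n,m.sum(),'s',np.percentile(S[m],[1,50,99]).round(1),'t',np.percentile(T[m],[1,50,99]).round(1),'z',np.median(W[m,2]).round(1))
inb=(abs(T)<60)&(S>-70)&(S<150)
q('floor',inb&(abs(W[:,2]-6)<6)&(abs(T)<40)&(S<100)&(S>-58)); q('top',inb&(abs(W[:,2]-42)<3.5)); q('strap',inb&(abs(W[:,2]-52)<3.5))
for z0,z1 in ((62,75),(75,93),(93,110),(110,125)): q(f'stud{z0}',inb&(W[:,2]>z0)&(W[:,2]<z1)&(abs(S)<50))
E
python3 v.py w3
```

```text
clock 9.1 pos [621.  148.3 130.6] head -164.85 q [ 0.55  0.15  0.08 -0.   -1.51 -0.28] tilt [-0.002 -0.    -1.   ]
shift cm [-0.14 -0.06  8.56] turn -0.008 rows 3.0 F [-0.3  0.5 -2.7] gap 0.12657162086336812
floor 2090 s [-47.2 -25.4  54.6] t [-20.5  -0.6  20.7] z 5.7
top 9840 s [-60.1 -13.7  49.5] t [-50.8   0.9  51.7] z 41.7
strap 1326 s [ 43.   54.8 128.6] t [-51.2  -0.6  51.7] z 51.6
stud93 1477 s [-29.9 -18.3   7. ] t [-11.    1.   12.7] z 106.9
stud110 210 s [-10.3  -8.9  -0.9] t [-8.9  0.6 10.4] z 117.8
```

View pics/w3.png

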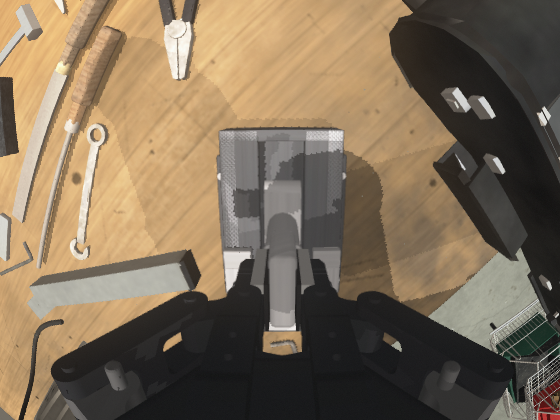

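The picture shows the stud held between the fingers at (285,250), with its foot over the slot and lined up with it. The depth fit agrees: stud t≈0.8 mm, slot t≈0.4 mm, foot end at s≈−30. Lowering.

>>> servo_tool(commands=[255, -0.1, -0.05, 1.5, -0.008, 255, -0.1, -0.05, 3.5, -0.008, 255, -0.1, -0.05, 5, -0.008, 255, -0.1, -0.05, 6, -0.008, 255, -0.1, -0.05, 7, -0.008, 255, -0.1, -0.05, 7.8, -0.008, 255, -0.1, -0.05, 8.4, -0.008, 255, -0.1, -0.05, 8.4, -0.008, 255, -0.1, -0.05, 8.4, -0.008, 255, -0.1, -0.05, 8.4, -0.008])

```text
clock: 9.98
ee_pos: [622.3, 149.6, 48.8]
tcp_rot: [0.797, -0.604, 0.0, -0.001]
ft_force: [1.0, 0.5, -4.5]
finger_gap: 0.13
gripper_force: 60.4
```

```bash
python3 go.py 599.5 226.7 46 195.6; python3 v.py w4
```

```text
clock 9.9833 pos [622.3 149.6  48.8] head -164.25 q [ 0.55  0.17 -0.04  0.   -1.36 -0.27] tilt [ 0.001  0.    -1.   ]
shift cm [-8.04  0.1   0.28] turn 0.003 rows 2.0 F [ 1.   0.5 -4.5] gap 0.12968476757075237
floor 3385 s [-45.7 -26.8  94.6] t [-20.5   4.6  21.9] z 5.7
top 16887 s [-59.9 -20.8  42.7] t [-50.6   0.2  51.4] z 41.7
strap 172 s [-9.3 -7.  43.9] t [-49.1  -2.2  47.6] z 51.1
stud62 20 s [-6.4 -5.3 -4.2] t [-9.   6.2  7.8] z 64.6
stud75 432 s [-17.6 -16.2  -6.4] t [-17.   -1.2  14.8] z 88.5
stud93 1563 s [-17.4 -10.9  11. ] t [-19.5  -1.2  17.8] z 103.3
stud110 3062 s [-15.9  -6.3  17. ] t [-17.9  -0.7  16.6] z 111.8
```

>>> servo_tool(commands=[255, -0.4, 0, 0.1, 0, 255, -1.2, 0.02, 0.2, 0, 255, -2, 0.03, 0.25, 0, 255, -2.8, 0.04, 0.25, 0, 255, -3.6, 0.05, 0.25, 0, 255, -4.4, 0.06, 0.25, 0, 255, -5.2, 0.07, 0.25, 0, 255, -6, 0.1, 0.25, 0, 255, -6.8, 0.1, 0.25, 0, 255, -7.5, 0.1, 0.25, 0, 255, -8, 0.1, 0.25, 0, 255, -8, 0.1, 0.25, 0])

```text
clock: 11.03
ee_pos: [598.8, 227.2, 45.3]
tcp_rot: [0.798, -0.603, -0.0, -0.0]
ft_force: [0.5, 0.3, -3.3]
finger_gap: 0.13
gripper_force: 60.4
```

>>> servo_tool(commands=[255, 0, 0, 0, 0, 255, 0, 0, 0, 0, 255, 0, 0, 0, 0])

```text
clock: 11.28
ee_pos: [599.2, 225.8, 45.3]
tcp_rot: [0.797, -0.604, 0.0, 0.0]
ft_force: [0.0, 0.6, -3.6]
finger_gap: 0.128
gripper_force: 60.4
```

```bash
python3 go.py 599.5 226.7 46 285.6; python3 v.py w5; python3 - <<'E'
from h import *
eyes.grab_frame('scene')
im,D=eyes.grab_frame('scene'); cv2.imwrite('pics/s5.png',cv2.resize(im[150:330,100:300],(800,600)[0:2]))
E
```

```text
clock 11.2833 pos [599.2 225.8  45.3] head -164.27 q [ 0.67  0.18 -0.04  0.   -1.35 -0.4 ] tilt [-0. -0. -1.]
shift cm [-0.08 -0.06 -0.07] turn -1.569 rows 1.0 F [ 0.   0.6 -3.6] gap 0.1278763695974405
floor 11308 s [-50.3   7.1  95.6] t [-21.    0.1  21.5] z 5.8
top 22298 s [-58.9  -7.3  59.3] t [-50.5   0.2  51.4] z 41.7
strap 10185 s [ 43.4  71.4 112.8] t [-50.9  -7.7  51.2] z 51.7
```

View pics/s5.png

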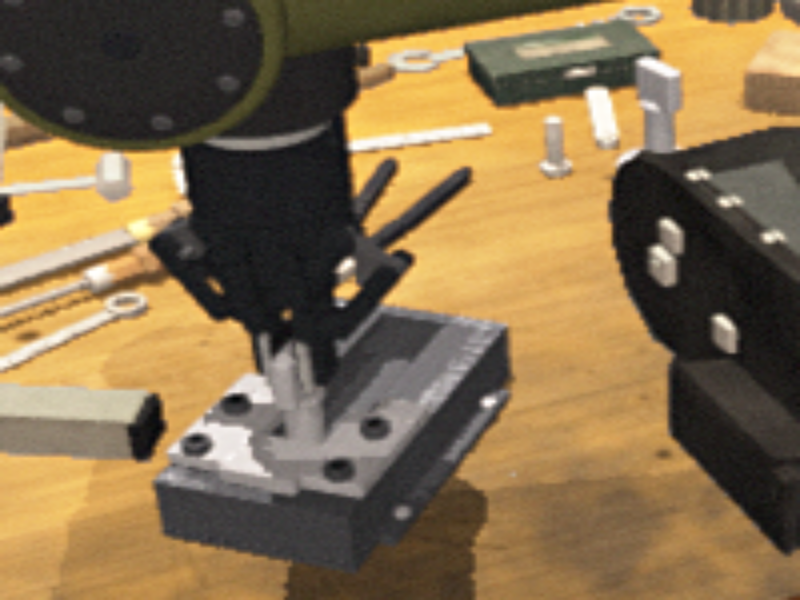

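The stud stands in the notch at (305,420), with the fingers clear of the strap and screws. Quarter turn now.

>>> servo_tool(commands=[255, 0, 0, 0, -0.12, 255, 0, 0, 0, -0.24, 255, 0, 0, 0, -0.36, 255, 0, 0, 0, -0.48, 255, 0, 0, 0, -0.6, 255, 0, 0, 0, -0.72, 255, 0, 0, 0, -0.84, 255, 0, 0, 0, -0.96, 255, 0, 0, 0, -1.08, 255, 0, 0, 0, -1.2, 255, 0, 0, 0, -1.32, 255, 0, 0, 0, -1.44])

```text
clock: 12.43
ee_pos: [599.1, 226.0, 45.3]
tcp_rot: [0.997, 0.075, -0.0, -0.0]
ft_force: [-0.4, -0.5, -3.7]
finger_gap: 0.127
gripper_force: 60.5
```

>>> servo_tool(commands=[255, 0, 0, 0, -0.13, 255, 0, 0, 0.1, -0.13, 255, 0, 0, 0.15, -0.13, 255, 0, 0, 0.2, -0.13, 255, 0, 0, 0.2, -0.13, 255, 0, 0, 0.2, -0.13])

```text
clock: 12.93
ee_pos: [599.0, 226.2, 43.3]
tcp_rot: [0.991, 0.136, -0.0, -0.0]
ft_force: [-0.0, -0.4, -3.8]
finger_gap: 0.123
gripper_force: 60.7
```

```bash
python3 go.py 599.5 226.7 43 285.6
```

```text
clock 12.9333 pos [599.  226.2  43.3] head -74.38 q [ 0.67  0.18 -0.04 -0.   -1.35  1.17] tilt [-0.  0. -1.]
shift cm [ 0.06 -0.04  0.03] turn 0.0 rows 1.0 F [-0.  -0.4 -3.8] gap 0.12282771037511926
```

>>> servo_tool(commands=[255, 0, 0, 0.06, 0, 255, 0, 0, 0.06, 0, 255, 0, 0, 0.12, 0, 255, 0, 0, 0.12, 0])

```text
clock: 13.27
ee_pos: [599.5, 226.3, 43.0]
tcp_rot: [0.991, 0.137, 0.001, -0.0]
ft_force: [0.5, -0.2, 1.4]
finger_gap: 0.127
gripper_force: 61.2
```

>>> servo_tool(commands=[240, 0, 0, 0, 0, 200, 0, 0, 0, 0, 150, 0, 0, 0, 0, 80, 0, 0, 0, 0, 0, 0, 0, 0, 0, 0, 0, 0, 0, 0, 0, 0, 0, 0, 0, 0, 0, 0, 0, 0, 0, 0, 0, 0, 0])

```text
clock: 14.02
ee_pos: [599.0, 226.2, 42.1]
tcp_rot: [0.991, 0.137, -0.0, -0.0]
ft_force: [0.3, 0.6, 0.6]
finger_gap: 1.001
gripper_force: 0.0
```

>>> servo_tool(commands=[0, 0, 0, -1, 0, 0, 0, 0, -3, 0, 0, 0, 0, -6, 0, 0, 0, 0, -9, 0, 0, 0, 0, -12, 0, 0, 0, 0, -14, 0, 0, 0, 0, -14, 0, 0, 0, 0, -14, 0])

```text
clock: 14.68
ee_pos: [599.7, 226.5, 184.6]
tcp_rot: [0.991, 0.137, 0.002, -0.001]
ft_force: [0.3, -0.3, -0.7]
finger_gap: 0.997
gripper_force: 0.0
```

```bash
cat > chk.py <<'E'
from h import *
st=robot.read_state(); im,D=eyes.grab_frame('wrist'); W,uv=cloud('wrist',np.ones_like(D,bool),D,st); print(st['clock'],st['ee_pos'],st['ft_force'],st['finger_gap'])
k=(np.hypot(W[:,0]-599.5,W[:,1]-226.7)<50)
for z0,z1 in((97,115),(60,72)):
    q=W[k&(W[:,2]>z0)&(W[:,2]<z1)]
    if len(q)>5: print(len(q),cv2.minAreaRect(q[:,:2].astype(np.float32)),q.mean(0).round(1),np.percentile(q[:,2],[5,50,95]))
cv2.imwrite('pics/end.png',im)
E
python3 chk.py
```

```text
14.6833 [599.68359055 226.54828829 184.62987395] [ 0.26568136 -0.27942359 -0.72298622] 0.9968148640607953
618 ((598.8754272460938, 226.80670166015625), (35.52982711791992, 11.841535568237305), 15.57506275177002) [599.7 227.1 104.9] [102.40840509 105.13993392 106.47808586]
23 ((598.1536254882812, 239.24513244628906), (82.3810043334961, 46.51833724975586), 20.1484432220459) [612.1 234.6  63.6] [60.0244178  60.24857358 71.93626144]
```

View pics/end.png

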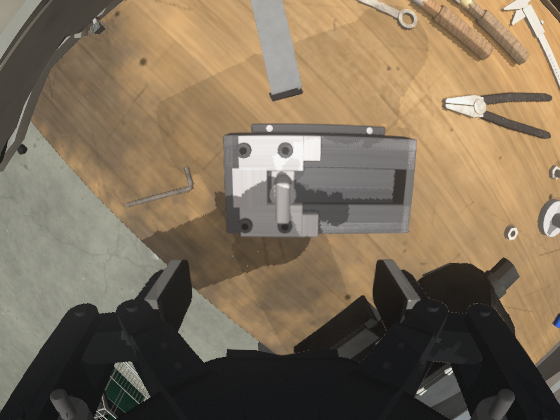

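The stud stands free in the notch at (283,195). Its axis is at (598.9, 226.8), within 1 mm of the notch. The top is at z≈105, so the foot is on the floor, and the grip heading of 15.6° is square to the slot. The gripper is clear, so I hand in.

```bash
python3 -c "
from plant import robot
print(robot.hand_in())"
```

```text
the job is handed in; nothing more can be done
None
```

The job is handed in: by my last wrist-camera measurement the T-footed stud stands in the fork notch within 1 mm, foot on the slot floor and square across the slot, the gripper is clear, and the round-footed stud was never touched; the hand-in returned no verdict.

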